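# Shim a canvas-frame joint shut in the gluing jig and hold the wedge

## Robot

A 6-joint arm with a two-finger parallel gripper is mounted at the origin on the work surface. World frame = base frame: x ahead of the robot, y to its left, z up, the work surface at z = 0. Lengths are in m, angles in rad, forces in N, time in s.
With the tool pointing down it reaches from about 0.275 to 0.85 m from the base axis. Payload 5.2 kg.
Tool frame: the origin (TCP) lies between the finger pads; the fingertips stand 14 mm ahead of it and the grasp point (between the pads) lies 5 mm behind it (env.tip_extent is the distance from the TCP to the fingertips, in m); x points along the fingers, y is the direction in which the jaws open and shut, and the axes are right-handed (so a half turn about x gives the same grasp; the last joint's range is limited). The gripper opens to 85 mm and grips with 20 to 120 N. Pads are 22 mm wide; open, the fingers measure 114 mm over their backs; the gripper's body (76 mm by 85 mm) begins 54 mm behind the grasp point. The pads swing forward as they close: fully open they stand 13 mm farther back than shut.
Start: joints at [1.094, 0.259, 1.535, -0, 1.348, -0.203], TCP at [0.149, 0.53, 0.245] pointing down, gripper open.
Joint ranges: [-3.14, 3.14], [-0.91, 2.08], [0.19, 2.58], [-1.22, 4.36], [0.22, 2.71], [-3.12, 3.12]. Speed limits (rad/s): [2.57, 2.57, 3.14, 3.14, 3.14, 3.14].

## Interface

Orientations are given as [roll, pitch, yaw] about the fixed x, y, z axes, in that order (R = Rz(yaw) Ry(pitch) Rx(roll)).
In Python, from station import env, hand, planner, vision, order gives the robot as it stands. Calls block until the motion is done:
- env.movep(position, orientation): joint-space move of the TCP to a pose.
- env.move_l(position, attitude=None, max_speed=0.15): straight line of the TCP; attitude=None keeps the orientation; max_speed is the mean speed in m/s.
- env.move_joints(angles): joint-space move.
- hand.let_go() and hand.close_gripper(squeeze=None): open the fingers fully, or close them until they stop; squeeze is the grip in N (None keeps the last).
- env.sleep(seconds).
- planner.inverse_kinematics(position, orientation): joint angles nearest the present ones, or None.
- vision.grab_frame(name): name is "side" or "top"; returns a dict with "img" (420x560x3 uint8, blue, green, red), "vertical_fov" (degrees; the focal length in pixels is half the picture's height over the tangent of half this angle, whatever the lens; pixels are square), "cx", "cy" (the principal point, pixels), "T" (4x4, takes a point from camera to world coordinates). Camera axes: x right, y up, looking along -z (the intrinsics and any distortion apply to the point x, -y, -z); pixel columns grow to the right and rows downward; lengths in m; the calibration is good to about 2 mm. A picture is of the moment at which its call begins. There is no depth.
A pose or a line that the arm cannot do raises env.IKError and nothing moves.
- order.job_done(): hands the job in, once; it reports no verdict.
Readings, each from a call of its own:
- env.read_t(): time.
- env.read_joints(): joint angles.
- env.read_joint_velocities(): joint speeds.
- env.read_tau(): joint torques, N m.
- env.read_tool_pos(): TCP position.
- env.read_ee_rot(): TCP orientation.
- env.read_ft_force(): force on the tool from outside, world axes, zero at the start.
- env.read_wrist_torque(): the same for the moment, N m.
- env.read_gripper_width(): finger opening in m.
Only numpy, scipy, OpenCV 4.12 (cv2) and the standard library are available. Lean on these libraries where they do the work, as an engineer would, in place of code of your own. Each camera call takes 0.05 s, during which the arm holds its last target. There are 200 camera calls.

## Task

The corner joint of the canvas frame in the gluing jig still stands open: between the end of the loose rail and the jig's fence, stand one or two of the plain wooden spacers down on the bed, side by side and in line with them, as many as leave a gap that the wedge can fill, then push the wedge point down into what is left until you feel it bite, the joint is shut tight and the whole stack is squeezed between fence and rail. Do not let go: finish still holding the wedge upright and pressed in. Keep unused spacers well away from the gap, and leave the eraser, pencil and sharpener where they are.

Things in the scene. Friction and masses are not known exactly. Their poses are not given: they have to be found in the camera images.
- fence: Fixed wooden block, 34 mm (x) by 36 wide (y), 60 tall, on the jig's bed (plywood, 12 mm thick). Origin on the bed's top, in the face towards the rail, mid-width; z up, x across the gap to the rail, y along the gap's width. It stands elsewhere along the bed each time. Behind it a steel bracket 100 wide, low. Beside the rail guide strips 10 mm tall, 25 mm out; beside the gap all is free.
- fence_face (a point): Centre of the top edge of the fence's face towards the gap, 60 mm above the bed's top.
- rail_face (a point): Centre of the top edge of the rail's end face towards the gap, 60 mm above the bed's top. Its distance from fence_face is the present gap, 28 to 48.5 mm; when the joint is shut the gap is wider by the present value of rail_slide (32 to 51 mm).
- rail: The loose rail of the canvas frame: wooden bar 148 mm long, 36 mm wide, 60 mm tall, in line with the fence, its far end facing the cross rail. It only slides along the bed. Origin at the bottom of its far end (at the corner joint); x points away from the gap, z up.
- rail_slide (a joint): How far the corner joint between rail and cross rail stands open, m: 0 is shut (hard stop), 0.0025 to 0.004 at the start, 0.005 at most. The rail stays where it is left and slides with about 1.5 N; it moves away from the fence as the joint shuts.
- spacer1: One of three equal flat wooden spacers, 12 mm thick (x), 46 mm wide (y), 60 mm tall, 30 g, standing upright and loose on the table. Origin at the centre of its underside, z up. It is 10 mm wider than fence and rail, so it can be gripped across its 46 mm width while it stands in the gap.
- spacer2: One of three equal flat wooden spacers, 12 mm thick (x), 46 mm wide (y), 60 mm tall, 30 g, standing upright and loose on the table. Origin at the centre of its underside, z up. It is 10 mm wider than fence and rail, so it can be gripped across its 46 mm width while it stands in the gap.
- spacer3: One of three equal flat wooden spacers, 12 mm thick (x), 46 mm wide (y), 60 mm tall, 30 g, standing upright and loose on the table. Origin at the centre of its underside, z up. It is 10 mm wider than fence and rail, so it can be gripped across its 46 mm width while it stands in the gap.
- wedge: Loose wooden wedge, 46 mm wide (y), 86 tall, 60 g, point down in its stand. Even taper: 4 mm thick (x) at the point, 31 at 60 mm up; above it a plain head 31 x 46, 26 tall, to grip across the 46. Origin mid point edge, z to the head. Fills gaps (joint shut, less spacers) of 8 to 28 mm; in wider ones it drops to the bed, loose. 12 to 20 N downward bites and shuts the joint; friction holds it.
- stand: Fixed plywood stand of the wedge, 75 mm (x) by 38 mm (y), 38 mm tall, with a groove 18 mm wide (7 mm in its lowest 5 mm) and 30 mm deep across it (floor 8 mm above the table) in which the wedge stands upright and loose. Origin at the centre of its underside.
- eraser: white block eraser, 45 x 22 x 12 mm, lying flat among the spacers; a bystander; origin at the centre of its underside, z up
- pencil: blue pencil, about 150 mm long, lying flat; a bystander; origin at the centre of its underside, z up
- sharpener: blue pencil sharpener, 50 x 34 x 24 mm; a bystander; origin at the centre of its underside, z up
Things that resemble listed ones, but are neither listed nor needed, are in the scene too. What is shaped like the wedge but yellow is not meant.

How it is judged:
By the outcome, as a careful person would: the job done as asked, in the order asked, and still so for the second after the job is handed in, while the arm keeps its last pose, push and grip.
It also fails if it takes over 67 s, if anything falls off the work surface, if the arm or the gripper's body presses on something with over 40 N, if the wrist force passes 120 N, or if a joint passes its speed limit or range.

## Working session

There is one attempt and no reset: what is moved stays moved. The work goes in short steps, each a Python script; the robot and the scene stay as the last script left them, time stands still between calls to the robot, and variables do not carry over. Pictures are saved under pics/ and viewed, about 8 in all and at most 12, crops included, and the job is handed in when it is done.

```bash
mkdir -p pics; ls
python3 - <<'E'
from station import env,vision
import cv2,numpy as np
for n in("side","top"):
    f=vision.grab_frame(n); cv2.imwrite(f"pics/{n}0.png",f["img"])
    print(n,{k:(np.round(v,4).tolist() if k=="T" else v) for k,v in f.items() if k!="img"})
print(env.read_t(),env.tip_extent,env.read_ee_rot(),env.read_gripper_width())
E
```

```text
pics
side {'vertical_fov': 57.00416242282264, 'cx': 281.6572835080346, 'cy': 206.897443289481, 'T': [[0.9917, 0.0885, -0.0932, 0.5029], [-0.1284, 0.655, -0.7446, -0.504], [-0.0048, 0.7504, 0.661, 0.5419], [0.0, 0.0, 0.0, 1.0]]}
top {'vertical_fov': 46.44986414635441, 'cx': 276.89186696260924, 'cy': 213.35990242518068, 'T': [[0.0138, 0.9884, -0.1512, 0.4397], [-0.9995, 0.0178, 0.0253, 0.0557], [0.0277, 0.1507, 0.9882, 0.9654], [0.0, 0.0, 0.0, 1.0]]}
0.1 0.014 [-1.7735383   1.56912302 -2.04735   ] 0.08541928556562141
```

View pics/top0.png

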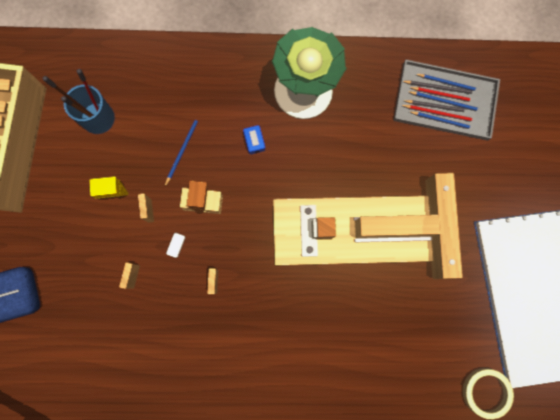

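View pics/side0.png

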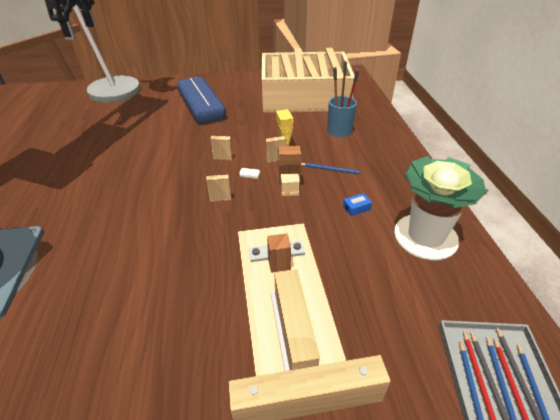

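Top view: the spacers are at about (143,206), (128,275) and (211,281). The wedge (red-brown) is in its stand at (198,193) and the yellow decoy is at (105,187). The fence is at (323,228), and the rail runs from column 355 to 440 at row 226. The side view agrees. Next I'll zoom in on the gap and spacers.

Run:
```python
import cv2,numpy as np
t=cv2.imread("pics/top0.png");s=cv2.imread("pics/side0.png")
z=lambda im,x,y,w,h,k:cv2.resize(im[y:y+h,x:x+w],None,fx=k,fy=k,interpolation=cv2.INTER_CUBIC)
a=z(t,290,195,100,75,4); b=z(s,235,220,100,75,4); c=z(t,85,165,150,135,2); c=cv2.copyMakeBorder(c,0,30,0,100,0); d=z(s,195,120,133,100,3)[:300,:400]
m=np.vstack([np.hstack([a,b]),np.hstack([c,d])]);cv2.imwrite("pics/m1.png",m)
```

```text
Traceback (most recent call last):
ValueError: all the input array dimensions except for the concatenation axis must match exactly, but along dimension 1, the array at index 0 has size 800 and the array at index 1 has size 799
```

Run:
```python
import cv2,numpy as np
t=cv2.imread("pics/top0.png");s=cv2.imread("pics/side0.png")
z=lambda im,x,y,w,h:cv2.resize(im[y:y+h,x:x+w],(400,300),interpolation=cv2.INTER_CUBIC)
m=np.vstack([np.hstack([z(t,290,195,100,75),z(s,235,220,100,75)]),np.hstack([z(t,85,165,180,135),z(s,195,120,133,100)])]);cv2.imwrite("pics/m1.png",m)
```

```text
(no output)
```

View pics/m1.png

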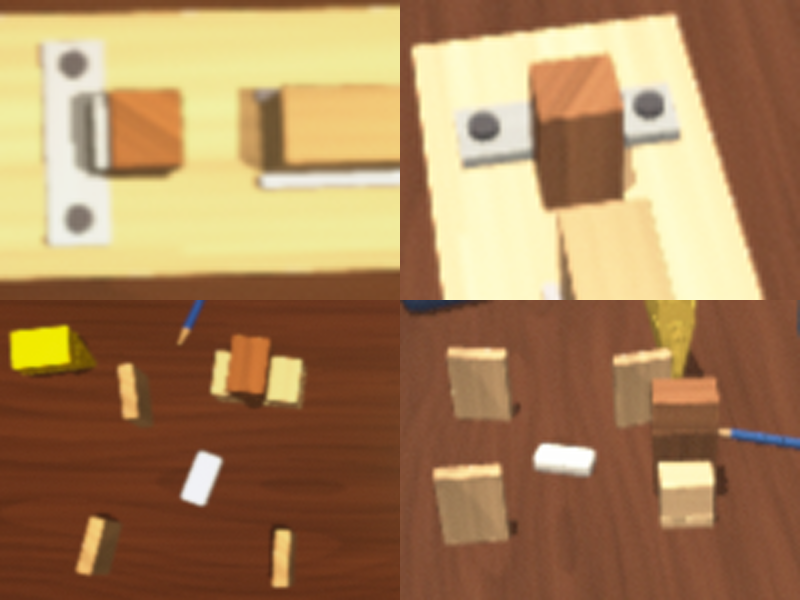

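The crops show the fence and rail end clearly: the gap edges in the top view are at about column 335.5 and 360.5. All three spacers stand upright, and the wedge is in the groove between pale stand blocks. Now the metric measurement.

```bash
cat > h.py <<'E'
import cv2,numpy as np
from station import env,hand,planner,vision,order
def ray(f,uv):
    T=f["T"];fl=210/np.tan(np.radians(f["vertical_fov"])/2)
    d=T[:3,:3]@np.array([(uv[0]-f["cx"])/fl,-(uv[1]-f["cy"])/fl,-1.]);return T[:3,3],d
def hit(f,uv,z):
    o,d=ray(f,uv);return o+d*(z-o[2])/d[2]
def tri(rays):
    A=0;b=0
    for o,d in rays:
        d=d/np.linalg.norm(d);P=np.eye(3)-np.outer(d,d);A=A+P;b=b+P@o
    return np.linalg.solve(A,b)
E
python3 - <<'E'
from h import *
np.set_printoptions(precision=4,suppress=True)
t=vision.grab_frame("top");s=vision.grab_frame("side");I=t["img"];hsv=cv2.cvtColor(I,cv2.COLOR_BGR2HSV)
tc=lambda p:(290+(p[0]+.5)/4-.5,195+(p[1]+.5)/4-.5); sc=lambda p:(235+(p[0]-400+.5)/4-.5,220+(p[1]+.5)/4-.5)
F=dict(fenceL=((183,90),(610,55)),  fence_bot=((182,168),(0,0)))
# top-view corners at z=.072 ; correspondences in side view
pts={"fence face -near(rightward in img up)":((183,90),(622,111)),"fence face other":((182,168),(537,125)),
 "fence back a":((111,90),(610,55)),"fence back b":((111,168),(531,66)),"rail a":((281,86),(650,200)),"rail b":((284,163),(560,208))}
for k,(a,b) in pts.items(): print(k,hit(t,tc(a),.072),hit(s,sc(b),.072),tri([ray(t,tc(a)),ray(s,sc(b))]))
bl=I[:,:,0].astype(float)
for r in range(220,234,3): print(r,I[r,328:368].tolist()[::1] if r==226 else "")
for n,(x,y) in dict(A=(143,206),B=(128,275),C=(211,281),W=(197,194),ER=(176,245),SH=(254,139)).items():
    w=I[y-25:y+25,x-25:x+25]; print(n,w[25,15:35,2].tolist(), w[25,25].tolist())
E
```

```text
fence face -near(rightward in img up) [ 0.5713 -0.0755  0.072 ] [ 0.5701 -0.0762  0.072 ] [ 0.5708 -0.0756  0.0714]
fence face other [ 0.535  -0.0749  0.072 ] [ 0.5346 -0.0792  0.072 ] [ 0.5352 -0.0755  0.0679]
fence back a [ 0.5707 -0.0421  0.072 ] [ 0.5697 -0.0436  0.072 ] [ 0.5704 -0.0422  0.0707]
fence back b [ 0.5345 -0.0422  0.072 ] [ 0.5356 -0.0456  0.072 ] [ 0.5353 -0.0425  0.0688]
rail a [ 0.574  -0.1211  0.072 ] [ 0.5741 -0.1238  0.072 ] [ 0.5744 -0.1217  0.0693]
rail b [ 0.5381 -0.1221  0.072 ] [ 0.539  -0.1231  0.072 ] [ 0.5387 -0.1223  0.0709]
220 
223 
226 [[64, 124, 201], [65, 129, 207], [68, 134, 215], [69, 139, 221], [70, 140, 222], [70, 139, 222], [74, 142, 219], [95, 167, 217], [130, 209, 231], [150, 230, 240], [154, 233, 242], [154, 233, 242], [154, 233, 242], [154, 233, 242], [155, 233, 242], [154, 233, 242], [155, 233, 242], [154, 233, 242], [153, 233, 242], [153, 232, 242], [147, 228, 239], [124, 200, 227], [101, 166, 207], [95, 155, 201], [94, 154, 200], [90, 149, 194], [79, 131, 172], [61, 102, 133], [52, 87, 113], [51, 84, 109], [52, 85, 110], [51, 86, 111], [64, 110, 146], [97, 165, 214], [115, 195, 238], [120, 201, 242], [121, 201, 242], [120, 202, 242], [120, 202, 242], [122, 203, 242]]
229 
232 
A [107, 107, 106, 107, 108, 137, 202, 234, 240, 241, 241, 237, 209, 147, 104, 92, 92, 92, 95, 103] [115, 197, 241]
B [109, 109, 111, 140, 205, 236, 242, 242, 242, 239, 221, 165, 114, 96, 93, 92, 90, 91, 94, 98] [99, 173, 221]
C [110, 111, 111, 111, 107, 93, 121, 204, 237, 241, 241, 241, 236, 198, 132, 101, 101, 109, 114, 113] [119, 202, 241]
W [216, 196, 195, 197, 199, 200, 197, 192, 190, 191, 197, 205, 209, 210, 209, 205, 201, 184, 147, 148] [52, 112, 197]
ER [102, 104, 125, 185, 229, 239, 241, 241, 241, 241, 241, 241, 241, 240, 232, 193, 134, 110, 108, 107] [246, 242, 241]
SH [71, 55, 47, 51, 55, 57, 93, 164, 206, 219, 219, 217, 209, 172, 110, 68, 58, 59, 65, 90] [195, 211, 219]
```

Gap is about 46 mm (about 49 mm with the joint shut), so two spacers are needed, leaving about 25 mm for the wedge. Next: precise poses of the spacers, wedge and jig direction.

Run:
```python
from h import *
np.set_printoptions(precision=4,suppress=True)
t=vision.grab_frame("top");s=vision.grab_frame("side")
K=6
def rect(f,box,test,z,name):
    x,y,w,h=box; c=cv2.resize(f["img"][y:y+h,x:x+w],None,fx=K,fy=K,interpolation=cv2.INTER_CUBIC).astype(int)
    m=test(c[...,0],c[...,1],c[...,2]).astype(np.uint8)
    m=cv2.morphologyEx(m,cv2.MORPH_OPEN,np.ones((7,7)))
    cs=cv2.findContours(m,0,1)[0]; c=max(cs,key=cv2.contourArea)[:,0,:]
    W=np.array([hit(f,((p[0]+.5)/K-.5+x,(p[1]+.5)/K-.5+y),z)[:2] for p in c])
    (cx,cy),(a,b),th=cv2.minAreaRect((W*1e4).astype(np.float32))
    bx=cv2.boxPoints(((cx,cy),(a,b),th))/1e4
    e=[bx[1]-bx[0],bx[2]-bx[1]];l=max(e,key=np.linalg.norm)
    if l[0]<0:l=-l
    # second: centroid and hull fit
    M=cv2.moments((W*1e4).astype(np.float32).reshape(-1,1,2));
    cen=np.array([M['m10'],M['m01']])/M['m00']/1e4
    th2=.5*np.arctan2(2*M['mu11'],M['mu20']-M['mu02'])
    print(name,"ctr",np.array([cx,cy])/1e4,"cen",cen,"size mm",a/10,b/10,"area",M['m00']/100,"long dir deg",np.degrees(np.arctan2(l[1],l[0])),"mom",np.degrees(th2))
wood=lambda b,g,r:(r>172)&(g>135)
for n,(x,y) in dict(A=(143,206),B=(128,275),C=(211,281)).items(): rect(t,(x-18,y-20,36,40),wood,.06,n)
rect(t,(180,175,36,40),lambda b,g,r:(r>172)&(g<160)&(b<85),.094,"W")
rect(t,(312,212,30,34),lambda b,g,r:(r>160)&(g<165)&(b<100),.072,"fence")
rect(t,(354,208,80,34),lambda b,g,r:(r>175)&(b<136)&(g<218),.072,"rail(partial)")
rect(t,(85,173,45,30),lambda b,g,r:(r>180)&(b<60),.094,"decoy")
# side-view spacer base edges check
for n,(a,b) in dict(C=((439,543),(508,541)),B=((457,419),(511,415))).items():
    q=lambda p:(195+(p[0]-400+.5)*133/400-.5,120+(p[1]-300+.5)/3-.5)
    print(n,"side base corners",hit(s,q(a),0)[:2],hit(s,q(b),0)[:2])
for n,(a,b) in dict(C=((435,467),(500,465)),B=((448,348),(506,348))).items():
    print(n,"side top near",hit(s,q(a),.06)[:2],hit(s,q(b),.06)[:2])
print("wedge head side corners",[hit(s,q(p),.094)[:2] for p in((653,382),(717,379),(718,403),(651,404))])
```

```text
A ctr [0.5886 0.2836] cen [0.5889 0.2837] size mm 46.533200073242185 12.83150634765625 area 521.0363379913568 long dir deg 9.617458 mom 9.281688373807787
B ctr [0.4595 0.3071] cen [0.46   0.3071] size mm 12.68479232788086 45.889505004882814 area 518.3748512029648 long dir deg -11.672867 mom -11.448255479787623
C ctr [0.4515 0.151 ] cen [0.4517 0.1508] size mm 13.097444152832031 45.9018798828125 area 522.2286220923066 long dir deg -1.6554238 mom -1.3598891421035781
W ctr [0.607  0.1799] cen [0.6067 0.1799] size mm 30.228680419921876 45.30362548828125 area 1266.832608002126 long dir deg -5.383754 mom -6.829608621283032
fence ctr [ 0.5533 -0.058 ] cen [ 0.5535 -0.058 ] size mm 36.009619140625 33.37710266113281 area 1131.1416559390723 long dir deg 1.5810859 mom 7.840249018226058
rail(partial) ctr [ 0.5646 -0.1901] cen [ 0.5599 -0.1911] size mm 49.37820739746094 139.15517578125 area 5155.886550092995 long dir deg -86.7586 mom -86.43993037360092
decoy ctr [0.6173 0.3479] cen [0.6174 0.348 ] size mm 31.932379150390624 46.829489135742186 area 1415.282459217906 long dir deg -82.82127 mom -82.07239937551681
C side base corners [0.4233 0.1482] [0.4726 0.1438]
B side base corners [0.4357 0.3052] [0.4799 0.305 ]
C side top near [0.4282 0.1585] [0.4729 0.1548]
B side top near [0.4358 0.3169] [0.4815 0.3106]
wedge head side corners [array([0.5848, 0.1926]), array([0.6302, 0.1903]), array([0.6259, 0.16  ]), array([0.58  , 0.1651])]
```

Run:
```python
from h import *
np.set_printoptions(precision=4,suppress=True)
t=vision.grab_frame("top");b=t["img"].astype(float)
def edge(cols,lo,hi,ch,z,n):
    P=[]
    for c in cols:
        p=b[lo:hi,c,ch];g=np.abs(np.diff(p));i=g.argmax();j=slice(max(i-2,0),i+3)
        P.append(hit(t,(c,lo+.5+(g[j]*np.arange(len(g))[j]).sum()/g[j].sum()),z)[:2])
    P=np.array(P);k=np.polyfit(P[:,1],P[:,0],1);r=P[:,0]-np.polyval(k,P[:,1]);k=np.polyfit(P[abs(r)<2*r.std(),1],P[abs(r)<2*r.std(),0],1)
    print(n,"x at y=-.1:",np.polyval(k,-.1),"slope deg",np.degrees(np.arctan(-k[0])),"std mm",r.std()*1e3)
edge(range(366,430),210,224,0,.072,"rail up")
edge(range(366,428),228,239,2,.072,"rail low")
edge(range(285,425),190,205,0,.012,"bed up")
edge(range(285,425),255,270,0,.012,"bed low")
# gap edges (subpixel, blue / red)
for r in range(219,236,2):
    p=b[r]; f=333+np.interp(107,p[333:339,0],range(6)); q=358+np.interp(170,p[358:364,2],range(6))
    A=hit(t,(f,r),.072);B=hit(t,(q,r),.072);print(r,A[:2],B[:2],(A-B)[1]*1e3)
```

```text
rail up x at y=-.1: 0.5737032925654248 slope deg 2.476278835066989 std mm 0.9595689093217794
rail low x at y=-.1: 0.5352986091043138 slope deg 2.728657628514623 std mm 1.0783699172144074
bed up x at y=-.1: 0.620245778038186 slope deg 2.304471106295498 std mm 0.3988772213100608
bed low x at y=-.1: 0.4901569504117175 slope deg 2.364872642154367 std mm 0.3284207229689208
219 [ 0.5678 -0.0748] [ 0.5686 -0.1212] 46.39664105633559
221 [ 0.5641 -0.0746] [ 0.5649 -0.1215] 46.8628053469938
223 [ 0.5603 -0.0747] [ 0.5611 -0.1217] 47.03485947592295
225 [ 0.5566 -0.0754] [ 0.5574 -0.1218] 46.33361718691195
227 [ 0.5529 -0.0752] [ 0.5537 -0.1218] 46.565901559978364
229 [ 0.5492 -0.0751] [ 0.55   -0.1219] 46.75125113050563
231 [ 0.5455 -0.0755] [ 0.5463 -0.1219] 46.38936187720066
233 [ 0.5418 -0.0757] [ 0.5425 -0.1219] 46.25483666707361
235 [ 0.5381 -0.076 ] [ 0.5388 -0.123 ] 46.92584841451553
```

Jig axis is about 2.35° off −y, the gap is 46.5 mm, and the object sizes match the list. I'll pick spacer C first and place it against the fence by feel.

```bash
cat >> h.py <<'E'
np.set_printoptions(precision=4,suppress=True)
PHI=np.radians(2.35); U=np.array([np.sin(PHI),-np.cos(PHI)]); V=np.array([np.cos(PHI),np.sin(PHI)]); FF=np.array([.5540,-.0750])
S=1  # yaw branch
def ori(phi): return [0,np.pi/2,phi-S*np.pi/2]
def P(xy,z): return [float(xy[0]),float(xy[1]),float(z)]
def force(n=3):
    a=[]
    for _ in range(n): a.append(env.read_ft_force()); env.sleep(.02)
    return np.mean(a,0)
def creep(d,step,maxd,lim):
    "step along d until the force against it rises by lim; returns travel"
    d=np.array(d,float);f0=force();p0=np.array(env.read_tool_pos());n=0;k=0
    while n<maxd:
        n+=step; env.move_l(list(p0+d*n),max_speed=.03); k=-(force(2)-f0)@d
        if k>lim: break
    print("creep",d,"travel mm",n*1e3,"force",k,"t",env.read_t()); return n,k
def pick(xy,phi,zg,grip,up=.2):
    env.movep(P(xy,.2),ori(phi)); env.move_l(P(xy,zg-.005),max_speed=.12)
    hand.close_gripper(grip); print("width",env.read_gripper_width(),"t",env.read_t())
    env.move_l(P(xy,up),max_speed=.15)
E
python3 - <<'E'
import h
from h import *
for s in (1,-1):
    h.S=s; print(s,[planner.inverse_kinematics(P(xy,z),ori(p)) for xy,z,p in (((.4516,.1509),.04,np.radians(-1.5)),(FF,.05,PHI),((.607,.18),.08,np.radians(-6)))])
E
```

```text
1 [array([ 0.0876,  0.3781,  1.9569, -0.    ,  0.8066,  0.1138]), array([-0.3341,  0.4778,  1.7443, -0.    ,  0.9195, -0.3751]), array([ 0.1124,  0.5488,  1.5232, -0.    ,  1.0696,  0.2171])]
-1 [array([ 0.0876,  0.3781,  1.9569,  0.    ,  0.8066, -3.0278]), array([-0.3341,  0.4778,  1.7443,  0.    ,  0.9195,  2.7665]), array([ 0.1124,  0.5488,  1.5232,  0.    ,  1.0696, -2.9245])]
```

Run:
```python
from h import *
pick((.4516,.1509),np.radians(-1.5),.045,40)
c=FF+.010*U
env.movep(P(c,.16),ori(PHI)); env.move_l(P(c,.012+.040+.006),max_speed=.1)
print("f",force(),env.read_t())
creep([0,0,-1],.001,.010,2.5); p=env.read_tool_pos(); print("z",p)
env.move_l([p[0],p[1],p[2]+.0005],max_speed=.02)
creep([-U[0],-U[1],0],.001,.010,3)
p=env.read_tool_pos();print("at",p,"along U mm",(p[:2]-FF)@U*1e3,"width",env.read_gripper_width())
for n in("side","top"): cv2.imwrite(f"pics/{n}1.png",vision.grab_frame(n)["img"])
print(env.read_t())
a,b=cv2.imread("pics/top1.png")[175:275,270:403],cv2.imread("pics/side1.png")[180:280,220:353]
cv2.imwrite("pics/m2.png",cv2.resize(np.hstack([a,b]),(798,300)))
```

```text
width 0.045123695555383564 t 4.0583
f [ 0.1033 -0.4868 -0.4454] 7.5083
creep [ 0.  0. -1.] travel mm 7.0 force 5.63057540819197 t 9.5417
z [ 0.5551 -0.0853  0.0525]
creep [-0.041   0.9992  0.    ] travel mm 4.0 force 5.712778878434456 t 10.975
at [ 0.555 -0.082  0.053] along U mm 7.0104738943452185 width 0.045271074037554496
11.075
```

View pics/m2.png

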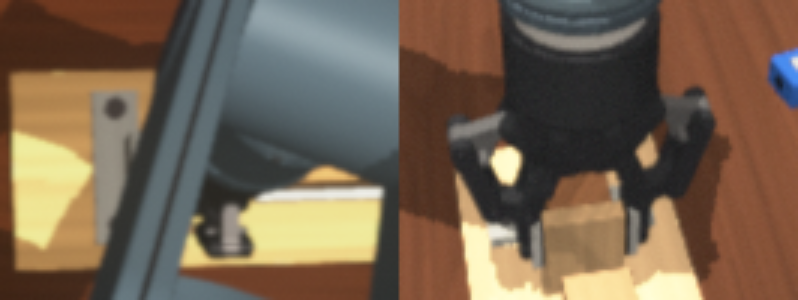

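The spacer stands in the gap against the fence, still between the fingers, and felt contact agrees with the image to about 1 mm. I'll release it and fetch spacer B with an offset grip so the pads clear the first spacer.

Run:
```python
from h import *
hand.let_go(); p=env.read_tool_pos(); env.move_l([p[0],p[1],.17],max_speed=.2)
ph=np.radians(-11.5); off=.006
pick(np.array([.4598,.3071])+off*np.array([np.sin(ph),-np.cos(ph)]),ph,.045,40)
c=FF+(.023+off)*U
env.movep(P(c,.16),ori(PHI)); 
cv2.imwrite("pics/side2.png",vision.grab_frame("side")["img"][120:270,195:395])
env.move_l(P(c,.0565),max_speed=.1)
print("f",force(),env.read_t())
creep([0,0,-1],.001,.010,2.5); p=env.read_tool_pos(); print("z",p)
env.move_l([p[0],p[1],p[2]+.0005],max_speed=.02)
creep([-U[0],-U[1],0],.001,.010,3)
p=env.read_tool_pos();print("at",p,"spacer2 centre along U mm",(p[:2]-FF)@U*1e3-6,"width",env.read_gripper_width())
hand.let_go(); env.move_l([p[0],p[1],.2],max_speed=.2)
W=np.array([.607,.18]); env.movep(P(W+[-.0,.12],.25),ori(np.radians(-6)))
for n in("side","top"): cv2.imwrite(f"pics/{n}3.png",vision.grab_frame(n)["img"])
print(env.read_t())
a,b=cv2.imread("pics/top3.png")[175:275,270:403],cv2.imread("pics/side3.png")[180:280,220:353]
cv2.imwrite("pics/m3.png",np.vstack([cv2.resize(np.hstack([a,b]),(798,300)),cv2.resize(np.hstack([cv2.imread("pics/side2.png"),cv2.imread("pics/side3.png")[120:270,195:395]]),(798,299))]))
```

```text
width 0.045059530973911265 t 15.6917
f [ 0.0292  0.591  -0.0824] 19.7333
creep [ 0.  0. -1.] travel mm 6.0 force 9.849282060317364 t 21.4833
z [ 0.556  -0.1043  0.0525]
creep [-0.041   0.9992  0.    ] travel mm 5.0 force 4.159727622730895 t 23.2
at [ 0.5557 -0.0999  0.0528] spacer2 centre along U mm 18.96064518382311 width 0.044965314556199364
26.175
```

View pics/m3.png

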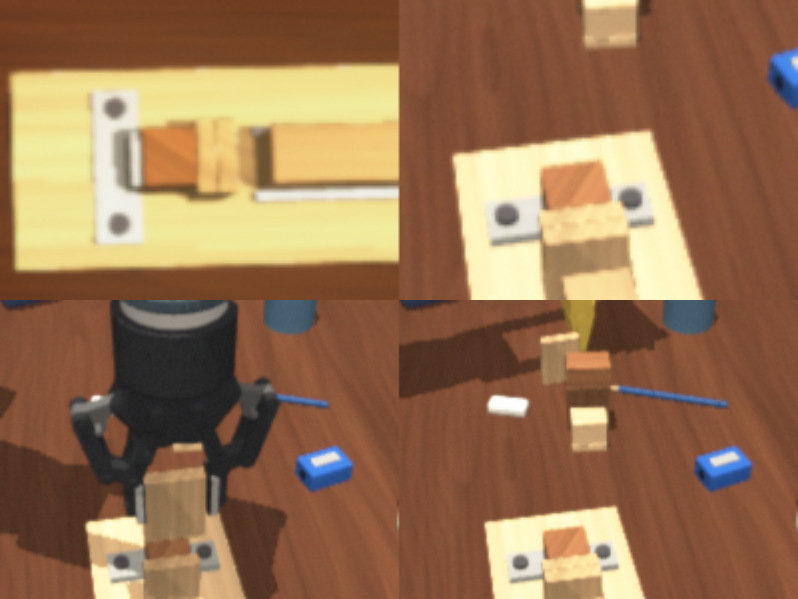

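Both spacers stand side by side against the fence, in line with it. The unused spacer, eraser, sharpener and pencil haven't moved. Now the wedge.

Run:
```python
from h import *
W=np.array([.6068,.1797])
pick(W,np.radians(-6),.082,100,.25)
c=FF+.0372*U; Z=lambda h:.012+h+.069
env.movep(P(c,.22),ori(PHI)); env.move_l(P(c,Z(.034)),max_speed=.1)
f0=force(4);print("f0",f0,env.read_t()); s=.0372; h=.034
while h>.006:
    h-=.001 if h>.027 else .0005
    env.move_l(P(FF+s*U,Z(h)),max_speed=.03)
    f=force(2)-f0; fu=f[:2]@U
    s+=np.clip(fu*1e-4,-.0005,.0005)
    if h<.026: print(round(h*1e3,1),round(s*1e3,2),"fz %.1f fu %.1f fv %.1f"%(f[2],fu,f[:2]@V))
    if f[2]>10 or abs(fu)>15: break
print(env.read_t(),env.read_tool_pos(),env.read_gripper_width())
for n in("side","top"): cv2.imwrite(f"pics/{n}4.png",vision.grab_frame(n)["img"])
a,b=cv2.imread("pics/top4.png")[165:285,270:430],cv2.imread("pics/side4.png")[180:300,220:380]
cv2.imwrite("pics/m4.png",cv2.resize(np.hstack([a,b]),(800,300)))
```

```text
width 0.04465782491472708 t 28.3917
f0 [-0.1568 -0.1882  0.3273] 32.1
26.0 36.99 fz -0.8 fu 0.1 fv -0.1
25.5 36.98 fz -1.1 fu -0.1 fv 0.4
25.0 36.96 fz -0.7 fu -0.3 fv 0.0
24.5 36.9 fz -0.9 fu -0.5 fv -0.2
24.0 36.9 fz -0.9 fu -0.0 fv 0.4
23.5 36.88 fz -0.8 fu -0.2 fv -0.5
23.0 36.9 fz -0.7 fu 0.2 fv -0.2
22.5 36.75 fz -0.4 fu -1.4 fv 0.6
22.0 36.64 fz -1.0 fu -1.1 fv -0.0
21.5 36.56 fz -0.5 fu -0.8 fv 0.7
21.0 36.48 fz -0.1 fu -0.8 fv 0.8
20.5 36.31 fz -0.4 fu -1.7 fv 0.9
20.0 36.18 fz 0.2 fu -1.3 fv 0.0
19.5 36.18 fz 1.3 fu -0.0 fv 0.9
19.0 36.26 fz 1.8 fu 0.9 fv -0.1
18.5 36.4 fz 1.7 fu 1.4 fv 0.2
18.0 36.59 fz 1.9 fu 1.9 fv 1.1
17.5 36.84 fz 2.7 fu 2.4 fv 1.2
17.0 37.08 fz 2.5 fu 2.4 fv 1.1
16.5 37.2 fz 2.7 fu 1.2 fv 0.9
16.0 37.37 fz 1.9 fu 1.7 fv 0.3
15.5 37.49 fz 1.8 fu 1.2 fv 0.1
15.0 37.61 fz 1.6 fu 1.2 fv 0.3
14.5 37.65 fz 1.5 fu 0.5 fv 0.7
14.0 37.73 fz 1.5 fu 0.8 fv 1.1
13.5 37.8 fz 1.1 fu 0.7 fv 0.9
13.0 37.86 fz 2.0 fu 0.6 fv 0.8
12.5 37.86 fz 3.1 fu -0.0 fv 1.3
12.0 37.82 fz 5.1 fu -0.4 fv 0.2
11.5 37.78 fz 7.5 fu -0.4 fv -0.6
11.0 37.75 fz 8.9 fu -0.3 fv -1.9
10.5 37.73 fz 11.2 fu -0.2 fv -2.0
43.4333 [ 0.5559 -0.1128  0.0928] 0.04425818423666094
```

View pics/m4.png

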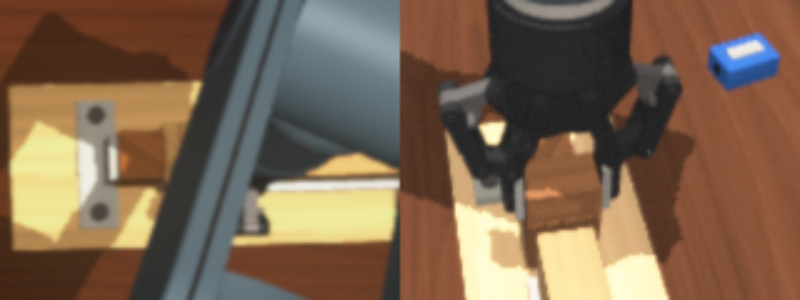

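The wedge is in. The rail slid from tip height 19.5 to 13 mm, and the joint then hit its stop with the force rising. I'll press on to about 17 N.

Run:
```python
from h import *
f0=np.array([-.157,-.188,.327-1]); s=.03773; h=.0105; Z=lambda h:.012+h+.069
for i in range(10):
    h-=.0005; env.move_l(P(FF+s*U,Z(h)),max_speed=.03)
    f=force(3)-f0; fu=f[:2]@U; s+=np.clip(fu*1e-4,-.0005,.0005)
    print(round(h*1e3,1),"f",f,"fu %.1f"%fu, env.read_tool_pos()[2])
    if f[2]>17.5: break
env.sleep(.7); print("after hold",force()-f0,env.read_tool_pos(),env.read_ee_rot(),env.read_gripper_width(),env.read_t())
im=vision.grab_frame("side")["img"]; cv2.imwrite("pics/side5.png",cv2.resize(im[190:420,180:487],(800,599)))
```

```text
10.0 f [-2.4637  0.6032 15.0967] fu -0.7 0.09262570631604145
9.5 f [-4.0375  1.2721 16.6702] fu -1.4 0.09247287449477248
9.0 f [-4.218   0.4244 19.5564] fu -0.6 0.09237774324723988
after hold [-4.374   0.4634 19.1751] [ 0.556  -0.1128  0.0924] [ 1.0617  1.5686 -0.4683] 0.04455910138719819 45.1833
```

View pics/side5.png

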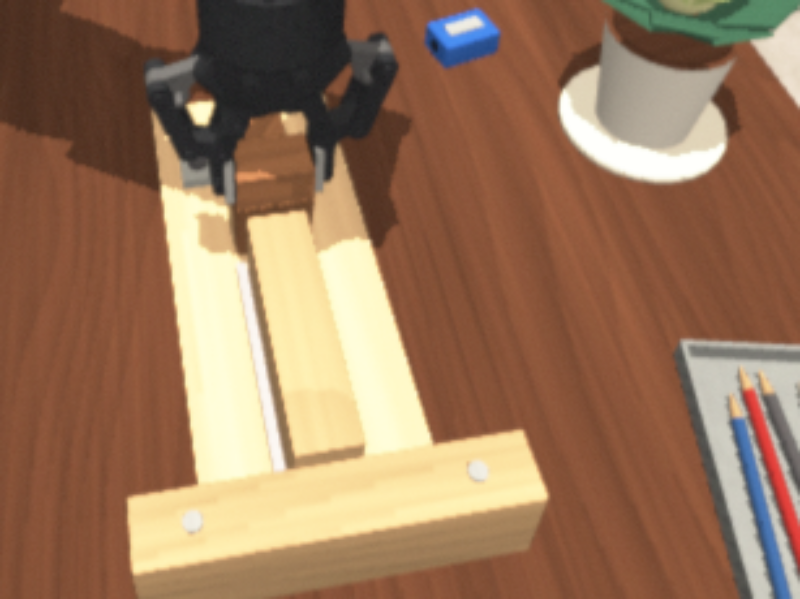

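The side view shows the wedge upright in the gripper, pressed between the spacers and rail, with the rail run up to the cross rail. It holds steady at about 19 N, so I'm handing in.

```bash
python3 -c "
from h import *
order.job_done(); print(env.read_t(),env.read_ft_force())"
```

```text
the job is handed in; nothing more can be done
the job is handed in; nothing more can be done
```

I stood two spacers side by side against the fence, pushed the wedge into what was left, and handed the job in with the gripper still holding it upright and pressed down. The clock was at about 45 s of the 67 s allowed.

- **Choice of spacers:** the gap measured about 46.5 mm, or about 49 mm with the joint shut. Two spacers left about 25 mm, within the wedge's range; one would have left about 37 mm, which is too wide.
- **Spacers placed:** I felt each one touch the bed and then the fence or the other spacer. The second spacer's contact came 12 mm from the first's, so they sit flush, and a picture showed them in line with the fence.
- **Wedge bite:** the push stayed under 3 N while the rail slid, then climbed steadily once the joint reached its stop. At the end it held about 19 N down with about 4 N sideways, and the tool height barely changed over the last steps.
- **Other objects:** in pictures taken before the wedge went in, the unused spacer, eraser, pencil and sharpener were in place. I did not check all of them again at the very end.
- **Not seen directly:** the cross rail hides the joint line, so that it is shut rests on the rail reaching its stop and the rising force.

No check failed, and the camera and contact positions agreed to about 1 mm.

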